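Index the drilling sled, shut and pin its leaf, and hold it down for drilling

TASK

Set up the drilling jig so that I can drill the blank in it: slide the sled to the right along its rails until it clicks into the detent of the drilling station, swing the hinged leaf down on the blank, and put the long locking pin through the leaf and the sled into the index hole in the bed. Springs under the blank lift the leaf, so push the pin fully home with its collar tight on the leaf and the leaf fully shut, and finish still holding the pin pressed down like that, because I drill while you hold it. Leave the short pin in its block, and do not shove the tape measure, the glue bottle or the screw tin about.

Things in the scene. Friction and masses are not known exactly. Their poses are not given: they have to be found in the camera images.
- bed: plywood base board of the jig, 220 x 380 x 18 mm, fixed to the bench, with two steel rails along its y. Origin on the bench, x points away from the robot (the board spans x -125 to +95 mm, y +-190 mm), y to the left along the rails. Small spring plungers (ball detents, up to 44 mm high) stand along its near edge, one for each station
- sled (a joint): slide of the sled along the rails, m: 0 = loading station where it starts (in a detent), growing along the bed's -y; 0.120 = in the detent of the drilling station; the rails end at -0.015 and 0.150. About 1 N friction, 6 to 8 N to click out of or into a detent, which draws it in from some 4 mm off
- sled_knob (a point): middle of the sled's push knob, 86 mm over the bench: a black barrel 26 mm across that reaches from 16 mm below to 15 mm above this point, on a 14 mm steel stem. It stands rigid at the near left corner of the sled (170 x 150 mm plate, its top 40 mm over the bench)
- leaf (a joint): hinge of the leaf, rad: 0 = shut (level), grows as it opens up and away from the robot; 1.85 = leaning back on its stop. Starts leaning back. Pushed past upright (below 1.4) it sinks by itself in some two seconds (damped) and rests on the blank 0.05 to 0.07 ajar; some 8 N down at the pin hole shut it fully
- leaf_plate: the leaf, a grey metal plate 12 mm thick and 88 mm wide, that reaches 147 mm from the hinge, bored for the pin and with two drill bushings. Origin on the hinge axis, 72 mm over the bench, at the far side of the sled; its -x runs from the hinge to the free edge in the middle of the plate's thickness, z up when shut; wide open its edge stands 219 mm over the bench
- leaf_hole (a point): centre of the leaf's 14 mm pin hole, on its upper face, 125 mm from the hinge axis and 22 mm from the free edge; 78 mm over the bench when shut
- lug_hole (a point): centre of the mouth (66 mm over the bench) of the 13.8 mm vertical hole through the near lug of the sled, right under the leaf's hole when the leaf is shut; moves with the sled
- index_hole (a point): centre of the mouth, at the top face of the bed (18 mm over the bench), of the 14 mm index hole of the drilling station; the sled's pin hole stands over it when the sled is at 0.120
- blank: hardwood offcut, 50 x 110 x 19 mm, loose in the nest of the sled on a sprung pad; origin at the centre of its underside
- pin_block: wooden block 55 x 112 x 35 mm, fixed, with two upright blind holes at y +32 and -32 mm, 26 mm deep; a pin stands in each. Origin under its centre
- lock_pin: the long locking pin, 107 mm, 0.12 kg: shaft 12 mm across, 72 mm long, nose tapered to 6 mm over 10 mm; above it a collar 30 mm across, 5 mm thick; on top a dark round knob 24 mm across, 30 mm high. Origin at the nose tip, z up the pin. Stands in either hole of the block, tip 9 mm over the bench; fully home its tip is 6 mm over the bench, 12 mm below the index hole's mouth
- short_pin: a shorter pin, not needed: 45 mm shaft, collar 24 mm, knob 20 mm across and 18 mm high, 68 mm in all; origin at its tip; stands in the other hole of the block
- tape_measure: bystander: yellow and black pocket tape, 38 x 93 x 62 mm, origin under its centre
- glue_bottle: bystander: yellow glue bottle, 192 mm high, origin under its centre
- screw_tin: bystander: round open tin of screws, 74 mm across, 28 mm high, origin under its centre

How it is judged:
On the way, in this order (a step that is already met when the one before it is completed fails the run):
1. the sled stands in the detent of the drilling station (value of joint sled between 0.116 and 0.124 m), for 0.2 s.
2. the long pin is in the index hole, through the leaf and the sled (z of lock_pin in the frame of index_hole below -0.003 m and horizontal distance between lock_pin and index_hole below 0.005 m and value of joint leaf below 0.1 rad), for 0.1 s.
At the end, for the whole second after the job is handed in: Through the last second: sled within 3 mm of 0.120; leaf within 0.016 rad of shut, over 12 N on the blank; long pin upright within 0.06 rad, within 4 mm of the index hole's axis, tip at least 9 mm deep, pressing the leaf with over 3 N; fingers on the pin with over 3 N (value of joint sled between 0.117 and 0.123 m and value of joint leaf below 0.016 rad and z of lock_pin in the frame of index_hole below -0.009 m and horizontal distance between lock_pin and index_hole below 0.004 m and angle between lock_pin's own z axis and vertical below 0.06 rad and contact force between leaf_plate and blank above 12 N and contact force between lock_pin and leaf_plate above 3 N and contact force between the fingers and lock_pin above 3 N); the arm keeps its last pose, push and grip.
It fails at once if the tape measure is shoved (distance of tape_measure from where it was at the start of the episode above 0.03 m).
It fails at once if the glue bottle is shoved (distance of glue_bottle from where it was at the start of the episode above 0.03 m).
It fails at once if the screw tin is shoved (distance of screw_tin from where it was at the start of the episode above 0.03 m).
It fails at once if the short pin is pulled out of its block (distance of short_pin from where it was at the start of the episode above 0.02 m).
It also fails if it takes over 69 s, if anything falls off the work surface, if the arm or the gripper's body presses on something with over 40 N, if the wrist force passes 120 N, or if a joint passes its speed limit or range.

ROBOT

A 7-joint arm with a two-finger parallel gripper is mounted at the origin on the work surface; the furniture and walls round the work are solid. World frame = base frame: x ahead of the robot, y to its left, z up, the work surface at z = 0. Lengths are in m, angles in rad, forces in N, time in s.
With the tool pointing down it reaches from about 0.35 to 0.9 m from the base axis. Payload 7.2 kg.
Tool frame: the origin (TCP) lies midway between the tips of the shut fingers; the grasp point (between the pads) lies 19 mm behind it; z points along the fingers, y is the line along which they close (so a half turn about z gives the same grasp; the last joint's range is limited). The gripper opens to 85 mm and grips with 20 to 120 N. Pads are 22 mm wide; open, the fingers measure 114 mm over their backs; the gripper's body (76 mm by 85 mm) begins 54 mm behind the grasp point. The pads swing forward as they close: fully open they stand 13 mm farther back than shut.
Start: joints at [1.138, 0.411, -0.013, 1.596, 0.006, 1.134, -0.082], TCP at [0.223, -0.584, 0.231] pointing down, gripper open.
Joint ranges: [-2.95, 2.95], [-0.29, 1.99], [-1.47, 1.44], [0.14, 2.54], [-1.03, 4.17], [0.13, 1.85], [-2.86, 2.86]. Speed limits (rad/s): [2.39, 2.39, 3.01, 3.01, 3.14, 3.14, 3.14].

INTERFACE

Orientations are given as a unit quaternion [w, x, y, z].
In Python, from cell import robot, camrig gives the robot as it stands (robot), with the cameras (camrig). Calls block until the motion is done:
- robot.move_ptp(position, orientation): joint-space move of the TCP to a pose.
- robot.movel(position, attitude=None, v=0.15, max_force=None): straight line of the TCP; attitude=None keeps the orientation; v is the mean speed in m/s. With max_force (N) it stops when the force on the tool has changed by that much, and returns True; else False.
- robot.move_joints(angles): joint-space move.
- robot.command_gripper(opening): finger opening in m; the grip force is fixed at half the most; returns when the fingers have stopped.
- robot.hold(seconds).
- robot.ik(position, orientation): joint angles nearest the present ones, or None.
- robot.state(): the state.
- camrig.get_image(name): name is "side" or "top" or "wrist"; returns the picture (420x560x3 uint8, red, green, blue); there is no depth.
- camrig.get_calibration(name): a dict with "intrinsics" (3x3 intrinsics, pixels), "cam_to_world" (4x4, takes a point from camera to world coordinates); the wrist camera has in their place "mount" (4x4, takes a point from camera to tool coordinates, whose origin is the TCP and whose axes are the flange's). Camera axes: x right, y up, looking along -z (the intrinsics and any distortion apply to the point x, -y, -z); pixel columns grow to the right and rows downward; lengths in m; the calibration is good to about 2 mm. A picture is of the moment at which its call begins: read the wrist's pose just before it. get_calibration takes no time and is no camera call.
A pose or a line that the arm cannot do raises robot.Unreachable and nothing moves.
- robot.job_done(): hands the job in; it is judged then, once.
The state is a dict: "time_s": time; "joint_positions": joint angles; "qvel": joint speeds; "effort": joint torques, N m; "eef_pos": TCP position; "eef_rot": TCP orientation; "contact_force": force on the tool from outside, world axes, zero at the start; "torque": the same for the moment, N m; "grip_width": finger opening in m; "grasp_force": force on a finger pad.
Only numpy, scipy, OpenCV 4.12 (cv2) and the standard library are available. Lean on these libraries where they do the work, as an engineer would, in place of code of your own. Each camera call takes 0.05 s, during which the arm holds its last target. There are 200 camera calls.

## Working session

There is one attempt and no reset: what is moved stays moved. The work goes in short steps, each a Python script; the robot and the scene stay as the last script left them, time stands still between calls to the robot, and variables do not carry over. Pictures are saved under pics/ and viewed, at most 10 in all, crops included, and the job is handed in when it is done.

```bash
ls; mkdir -p pics
python3 - <<'E'
from cell import robot, camrig
import cv2,numpy as np
np.set_printoptions(precision=4,suppress=True)
for n in("side","top"):
    cv2.imwrite(f"pics/{n}0.png",camrig.get_image(n)[:,:,::-1])
for n in("side","top","wrist"): print(n,camrig.get_calibration(n))
s=robot.state();print(s)
E
```

```text
cell.py
pics
side {'intrinsics': array([[469.4461,   0.    , 275.9421],
       [  0.    , 469.4461, 210.5932],
       [  0.    ,   0.    ,   1.    ]]), 'cam_to_world': array([[ 0.8602, -0.3524,  0.3686,  1.0931],
       [ 0.5099,  0.5782, -0.637 , -0.9457],
       [ 0.0114,  0.7359,  0.677 ,  1.1089],
       [ 0.    ,  0.    ,  0.    ,  1.    ]])}
top {'intrinsics': array([[440.7269,   0.    , 277.6899],
       [  0.    , 440.7269, 209.4789],
       [  0.    ,   0.    ,   1.    ]]), 'cam_to_world': array([[-0.0197,  0.997 , -0.0749,  0.4512],
       [-0.9997, -0.0206, -0.0109, -0.0062],
       [-0.0124,  0.0747,  0.9971,  1.2284],
       [ 0.    ,  0.    ,  0.    ,  1.    ]])}
wrist {'intrinsics': array([[311.6256,   0.    , 276.4545],
       [  0.    , 311.6256, 208.8489],
       [  0.    ,   0.    ,   1.    ]]), 'mount': array([[-0.0008,  0.9564,  0.292 ,  0.0746],
       [ 1.    ,  0.0008,  0.0001, -0.0003],
       [-0.0001,  0.292 , -0.9564, -0.1421],
       [ 0.    ,  0.    ,  0.    ,  1.    ]])}
{'time_s': 0.1, 'joint_positions': array([ 1.1378,  0.4118, -0.0127,  1.597 ,  0.0056,  1.1343, -0.0822]), 'qvel': array([-0.0012, -0.0007,  0.0017, -0.0029,  0.0002,  0.0001, -0.0008]), 'effort': array([  0.0031, -60.1828,   0.6841, -30.009 ,   0.0139,   0.0064,
         0.    ]), 'eef_pos': array([ 0.2228, -0.5834,  0.2305]), 'eef_rot': array([-0.0007,  0.9834,  0.1814, -0.0002]), 'contact_force': array([ 0.8262, -0.6494,  0.2061]), 'torque': array([-0.0069, -0.0158, -0.0183]), 'grasp_force': 0.0, 'grip_width': 0.0850659454857639}
```

View pics/top0.png

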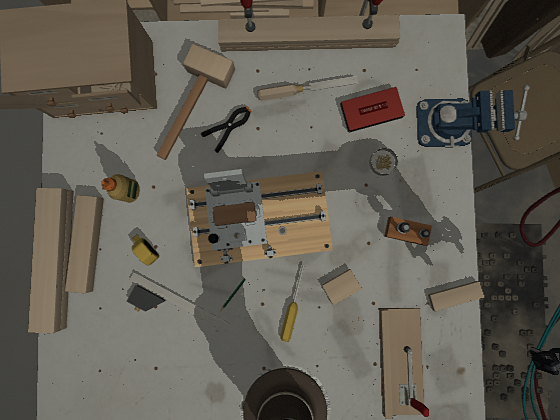

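View pics/side0.png

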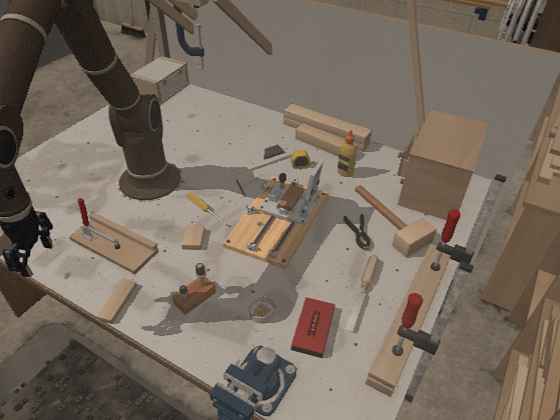

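```bash
cat > h.py <<'E'
import numpy as np, cv2
from cell import robot, camrig
from scipy.spatial.transform import Rotation as R
np.set_printoptions(precision=4,suppress=True)
def q2m(q): return R.from_quat([q[1],q[2],q[3],q[0]]).as_matrix()
def down(yaw):  # tool z down, tool x at yaw in world
    x=np.array([np.cos(yaw),np.sin(yaw),0]);z=np.array([0,0,-1.]);y=np.cross(z,x)
    q=R.from_matrix(np.c_[x,y,z]).as_quat(); return [q[3],q[0],q[1],q[2]]
def cam(n,s=None):
    c=camrig.get_calibration(n);K=c['intrinsics']
    if n!='wrist': return K,c['cam_to_world']
    s=s or robot.state();T=np.eye(4);T[:3,:3]=q2m(s['eef_rot']);T[:3,3]=s['eef_pos']
    return K,T@c['mount']
def ray(C,uv):
    K,T=C;d=np.array([(uv[0]-K[0,2])/K[0,0],-(uv[1]-K[1,2])/K[1,1],-1.])
    d=T[:3,:3]@d;return T[:3,3],d/np.linalg.norm(d)
def plane(C,uv,z):
    o,d=ray(C,uv);return o+d*(z-o[2])/d[2]
def tri(C1,u1,C2,u2):
    (o1,d1),(o2,d2)=ray(C1,u1),ray(C2,u2)
    t=np.linalg.lstsq(np.c_[d1,-d2],o2-o1,rcond=None)[0]
    a,b=o1+t[0]*d1,o2+t[1]*d2;return (a+b)/2,np.linalg.norm(a-b)
def proj(C,p):
    K,T=C;c=T[:3,:3].T@(np.array(p)-T[:3,3]);return np.array([K[0,2]+K[0,0]*c[0]/-c[2],K[1,2]-K[1,1]*c[1]/-c[2]])
def snap(name):
    s=robot.state();im=camrig.get_image('wrist')[:,:,::-1].copy();cv2.imwrite(f'pics/{name}.png',im)
    np.savez(f'pics/{name}.npz',K=cam('wrist',s)[0],T=cam('wrist',s)[1]);return im
def ld(name):
    d=np.load(f'pics/{name}.npz');return d['K'],d['T']
E
python3 - <<'E'
from h import *
T=cam('top')
for u,z in[((258,218),.018),((404,228),.116),((428,238),.077),((384,161),.0),((120,188),.0),((143,250),.0),((213,238),.1),((190,190),.018),((320,172),.018),((330,246),.018),((194,265),.018)]: print(u,plane(T,u,z))
a=cv2.imread('pics/top0.png');c=cv2.resize(a[160:280,180:340],None,fx=5,fy=5,interpolation=cv2.INTER_CUBIC)
cv2.imwrite('pics/topc.png',c)
# look over pins
s0=robot.state()
for p in([.30,-.42,.36],[.36,-.32,.36]):
    print(p,robot.ik(p,down(0)))
E
```

```text
(258, 218) [0.5198 0.0616 0.018 ]
(404, 228) [ 0.4815 -0.3107  0.116 ]
(428, 238) [ 0.4554 -0.3824  0.077 ]
(384, 161) [ 0.6739 -0.2942  0.    ]
(120, 188) [0.6134 0.4503 0.    ]
(143, 250) [0.438  0.3847 0.    ]
(213, 238) [0.4662 0.1731 0.1   ]
(190, 190) [0.6013 0.2488 0.018 ]
(320, 172) [ 0.6438 -0.1122  0.018 ]
(330, 246) [ 0.4391 -0.134   0.018 ]
(194, 265) [0.3946 0.2388 0.018 ]
[0.3, -0.42, 0.36] [ 0.8625  0.1375 -0.0066  1.6608  0.0009  1.3432 -0.715 ]
[0.36, -0.32, 0.36] [ 0.7034  0.0777 -0.0831  1.7285  0.0066  1.3357 -0.9518]
```

View pics/topc.png

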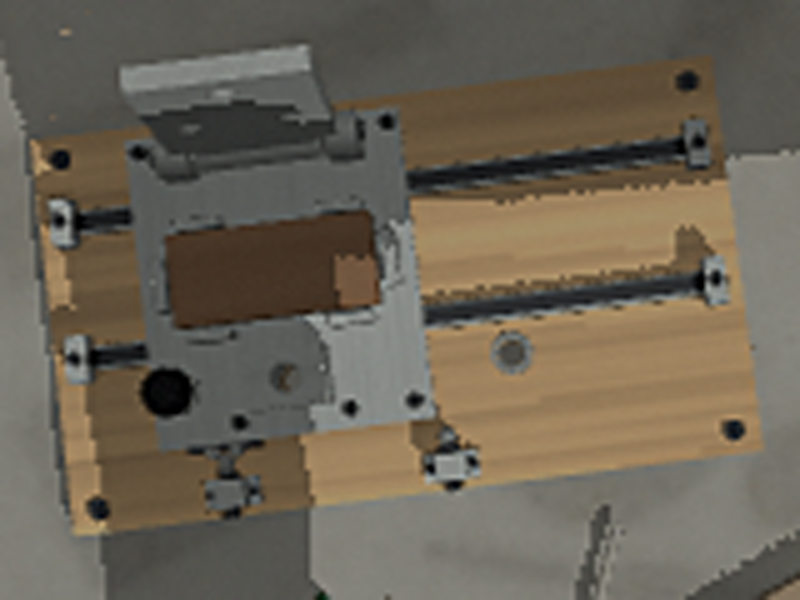

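Run:
```python
from h import *
for n,p in dict(B=[.52,-.40,.30],A=[.52,-.29,.30],C=[.53,0.02,.34],D=[.53,.14,.34]).items():
    robot.move_ptp(p,down(0)); robot.hold(.25); snap(n); print(n,robot.state()['time_s'],robot.state()['eef_pos'])
for pr,pts,h in((('B','A'),[.4815,-.3107,.1],150),(('C','D'),[.47,.1,.05],200)):
    o=[]
    for n in pr:
        u=proj(ld(n),pts).astype(int);im=cv2.imread(f'pics/{n}.png');print(n,u)
        x0=max(0,min(560-400,u[0]-200));y0=max(0,min(420-300,u[1]-150));print('crop',x0,y0);o.append(im[y0:y0+300,x0:x0+400])
    cv2.imwrite(f'pics/{pr[0]}{pr[1]}.png',np.hstack(o))
```

```text
B 1.7333 [ 0.5194 -0.4007  0.2999]
A 2.55 [ 0.5197 -0.2911  0.2997]
C 4.0417 [0.5301 0.0191 0.3398]
D 4.8917 [0.5302 0.1389 0.3401]
B [198 215]
crop 0 65
A [293 215]
crop 93 65
C [220 210]
crop 20 60
D [303 210]
crop 103 60
```

View pics/BA.png

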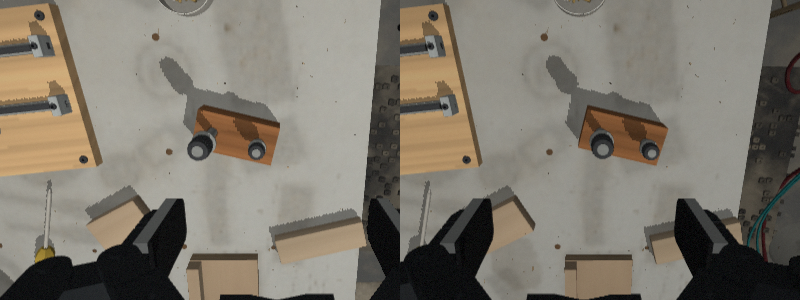

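View pics/CD.png

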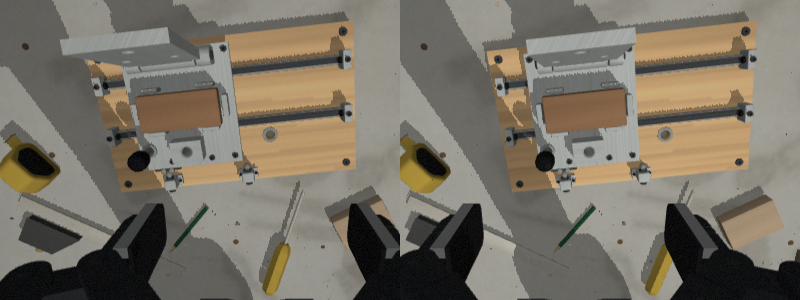

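Run:
```python
import cv2,numpy as np
P=[('B',199,214),('A',295,215),('C',159,219),('D',247,219),('C',207,212),('D',292,212),('C',290,194),('D',368,194)]
t=[]
for n,u,v in P:
    im=cv2.imread(f'pics/{n}.png');t.append(cv2.resize(im[v-20:v+20,u-20:u+20],(200,200),interpolation=cv2.INTER_NEAREST))
cv2.imwrite('pics/m1.png',np.vstack([np.hstack(t[:4]),np.hstack(t[4:])]))
```

```text
(no output)
```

View pics/m1.png

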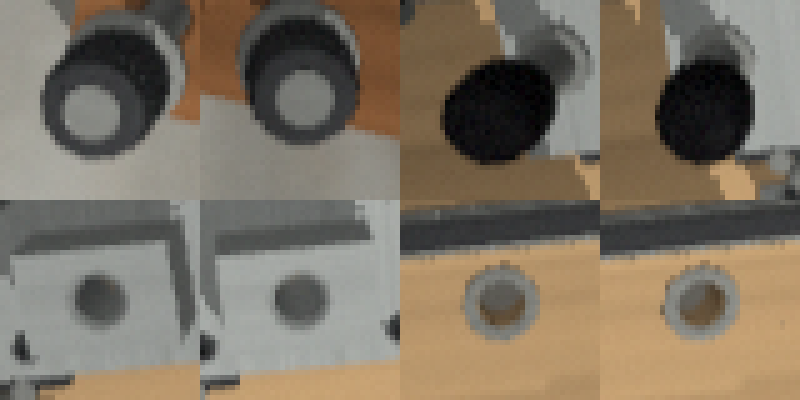

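```bash
cat > meas.py <<'E'
from h import *
def blob(n,u,v,lo,hi,r=12):
    g=cv2.imread(f'pics/{n}.png',0)[v-r:v+r,u-r:u+r]
    m=cv2.inRange(g,lo,hi);k,l,s,c=cv2.connectedComponentsWithStats(m)
    i=min(range(1,k),key=lambda i:np.hypot(*(c[i]-r))-s[i,4]/10);return c[i]+[u-r,v-r],s[i,4]
def meas(P):
    cs=[];us=[]
    for p in P: u,a=blob(*p);us.append(u);cs.append(ld(p[0]));print(p[0],u,a,end=' ')
    X=tri(cs[0],us[0],cs[1],us[1]);print('->',X[0],'gap',X[1]);return X[0],cs,us
E
python3 - <<'E'
from meas import *
for nm,P in dict(pin=[('B',197,215,120,200,9),('A',295,214,120,200,9)],knob=[('C',159,220,0,40,16),('D',248,220,0,40,16)],lug=[('C',207,212,0,135,8),('D',292,212,0,135,8)]).items():
    print(nm,end=' ');X,cs,us=meas(P)
    print([plane(c,u,{'pin':.116,'knob':.086,'lug':.066}[nm]) for c,u in zip(cs,us)])
C,D=ld('C'),ld('D')
print('index',tri(C,(289.7,193.9),D,(367.9,193.7)),plane(C,(289.7,193.9),.018),plane(D,(367.9,193.7),.018))
T=cam('top');f=lambda x,y:(180+x/5-.4,160+y/5-.4)
for n,u,z in(('lug',(285,378),.066),('index',(513,352),.018),('knob',(167,391),.1),('sFL',(59,159),.018),('sFR',(687,81),.018),('sNR',(734,429),.018),('sNL',(98,508),.018)):print(n,plane(T,f(*u),z))
print('pin top',plane(T,(403.5,226),.116))
for n,uv,z in(('bed screws C',[(343+20,31+60),(346+20,161+60)],.018),('D',[(745-297,30+60),(739-297,161+60),(498-297,59+60)],.018),('sled screws D',[(529-297,58+60),(627-297,47+60),(632-297,156+60)],.04)):
    print(n,[plane(ld(n[-1]),u,z) for u in uv])
# leaf top edge corners, D and C
for a,b in(((63+20,40+60),(527-297,42+60)),((170+20,27+60),(635-297,29+60))): print('leaf',tri(C,a,D,b))
print('block',[plane(ld(k),u,.035) for k,u in(('B',(202,105+65)),('B',(279,123+65)),('B',(272,163+65)),('A',(585-400+93,107+65)),('A',(667-400+93,126+65)),('A',(660-400+93,165+65)))])
E
```

```text
pin B [196.8235 216.2706] 85 A [296.3636 214.0909] 44 -> [ 0.487  -0.3128  0.1157] gap 0.0026296314088811385
[array([ 0.4857, -0.3128,  0.116 ]), array([ 0.4885, -0.3128,  0.116 ])]
knob C [158.4789 220.5239] 355 D [247.5    220.7533] 304 -> [0.4673 0.1781 0.0854] gap 0.000436258122098597
[array([0.4677, 0.1778, 0.086 ]), array([0.4673, 0.178 , 0.086 ])]
lug C [206.3063 211.6757] 111 D [291.8137 211.8137] 102 -> [0.4734 0.1175 0.0656] gap 0.00032670740987713817
[array([0.4737, 0.1174, 0.066 ]), array([0.4734, 0.1176, 0.066 ])]
index (array([ 0.4872, -0.001 ,  0.0191]), np.float64(0.00016853516060951984)) [ 0.4868 -0.0011  0.018 ] [ 0.487  -0.0013  0.018 ]
lug [0.4728 0.1161 0.066 ]
index [ 0.4854 -0.0043  0.018 ]
knob [0.4667 0.1731 0.1   ]
sFL [0.5973 0.2449 0.018 ]
sFR [ 0.6333 -0.1036  0.018 ]
sNR [ 0.4409 -0.1242  0.018 ]
sNL [0.4047 0.2245 0.018 ]
pin top [ 0.4866 -0.3097  0.116 ]
bed screws C [array([ 0.6345, -0.1019,  0.018 ]), array([ 0.4425, -0.1217,  0.018 ])]
D [array([ 0.6357, -0.1008,  0.018 ]), array([ 0.4423, -0.1218,  0.018 ]), array([0.5979, 0.2466, 0.018 ])]
sled screws D [array([0.5994, 0.1992, 0.04  ]), array([0.6132, 0.0664, 0.04  ]), array([0.4584, 0.0516, 0.04  ])]
leaf (array([0.6149, 0.1767, 0.2128]), np.float64(0.0016338401437914823))
leaf (array([0.6246, 0.0888, 0.2122]), np.float64(0.0016102651835752768))
block [array([ 0.523 , -0.3028,  0.035 ]), array([ 0.4985, -0.404 ,  0.035 ]), array([ 0.4414, -0.3943,  0.035 ]), array([ 0.5206, -0.2931,  0.035 ]), array([ 0.4945, -0.403 ,  0.035 ]), array([ 0.4387, -0.3975,  0.035 ])]
```

Run:
```python
from h import *
q=down(.109);d=np.array([.109,-.994,0])
k=np.array([.4673,.178,.069])
for y in(.109,.109+np.pi): print('k',robot.ik(k,down(y)))
for y in(-.237,-.237+np.pi,-.237+np.pi/2,-.237-np.pi/2): print(y,robot.ik([.487,-.3128,.088],down(y)),robot.ik([.487,-.001,.09],down(y)))
print(robot.ik([.72,.025,.17],q))
robot.command_gripper(.06)
robot.move_ptp(k+[0,0,.07],q);robot.movel(k,v=.1);robot.command_gripper(.0)
s=robot.state();print(s['grip_width'],s['grasp_force'],s['contact_force'],s['eef_pos'],s['time_s'])
f=robot.movel(k+d*.120,v=.06);robot.hold(.3)
s=robot.state();print(f,s['eef_pos']-k,s['contact_force'],s['grip_width'],s['time_s'])
robot.command_gripper(.06);robot.movel(k+d*.12+[0,0,.25],v=.25);robot.hold(.2);snap('E');print(robot.state()['time_s'])
u=proj(ld('E'),[.487,-.001,.066]);print('lug expect',u,'knob expect',proj(ld('E'),k+d*.12+[0,0,.017]))
```

```text
k [-0.1867  0.4387 -0.3409  2.0335  0.2212  0.7039 -2.1291]
k [ 0.4236  0.7919 -1.2409  1.9983  0.8915  1.046   0.4308]
-0.237 [ 0.5303  0.4943 -0.057   1.8467  0.0376  0.8016 -1.3539] [ 0.0819  0.3732 -0.2183  2.0558  0.1195  0.7242 -2.0193]
2.904592653589793 [ 0.8338  0.5401 -0.4658  1.8251  0.3126  0.8494  1.5503] [ 0.4301  0.444  -0.6545  2.0338  0.3794  0.7838  0.8826]
1.3337963267948965 [ 0.6448  0.5039 -0.2091  1.8385  0.1384  0.8133  0.1285] [ 0.2279  0.3936 -0.3979  2.0463  0.2217  0.742  -0.544 ]
-1.8077963267948967 [ 0.3543  0.4959  0.1769  1.8593 -0.1174  0.7964 -2.786 ] [-0.873   0.5696  1.0438  2.1125 -0.6756  0.8411 -2.7948]
[ 0.0399  0.6362 -0.2304  1.3855  0.1501  1.137  -1.6718]
0.023411086056108008 58.531293449923396 [-0.4749 -1.5921  5.9863] [0.4677 0.1778 0.0698] 7.4083
False [ 0.013  -0.1196  0.0008] [-3.4382 -0.9085  9.4432] 0.02393598965520581 9.8583
11.7
lug expect [323.7331 173.7846] knob expect [276.7301 176.9518]
```

Run:
```python
from meas import *
c=ld('E')
for n,u,v,lo,hi,r,z in(('E',324,174,0,135,8,.066),('E',277,177,0,40,16,.086)):
    b,a=blob(n,u,v,lo,hi,r);print(b,a,plane(c,b,z))
print(robot.state()['eef_pos'])
im=cv2.imread('pics/E.png');cv2.imwrite('pics/E2.png',im)
```

```text
[323.9385 174.5769] 130 [ 0.486  -0.0014  0.066 ]
[276.658  177.3851] 348 [0.4798 0.0587 0.086 ]
[0.4801 0.0587 0.3181]
```

View pics/E2.png

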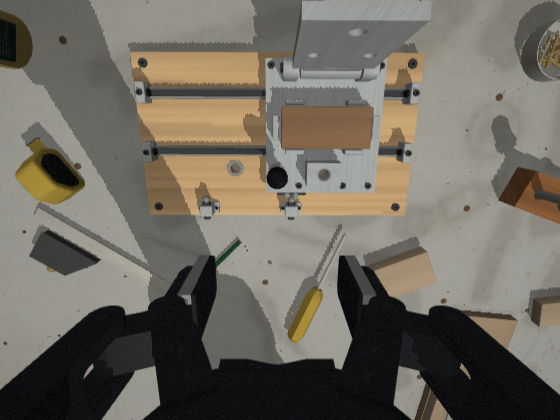

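Run:
```python
from h import *
q=down(.109)
robot.command_gripper(0)
p=np.array([.72,.025,.31]);e=p+np.array([-.994,-.109,0])*.138;e[2]=.172
robot.move_ptp(p,q);robot.movel([.72,.025,.172],v=.2);print(robot.state()['time_s'],robot.state()['contact_force'])
print(robot.movel(e,v=.1,max_force=25));s=robot.state();print(s['eef_pos'],s['contact_force'],s['time_s'])
robot.movel([e[0],e[1],.34],v=.25)
robot.command_gripper(.06)
y=-.237+np.pi/2;c=np.array([.487,-.3128,0])
# over the pin while the leaf sinks; camera on the tool +x side (+y)
robot.move_ptp([.487,-.3128,.20],down(y));robot.hold(.2);snap('F')
s=robot.state();print(s['eef_pos'],s['time_s'])
T=camrig.get_image('top')[:,:,::-1];cv2.imwrite('pics/top1.png',T)
print(proj(ld('F'),[.487,-.3128,.116]))
F=cv2.imread('pics/F.png')
cv2.imwrite('pics/F2.png',np.hstack([cv2.resize(F,(440,330)),cv2.resize(T[160:280,190:310],(330,330))]))
```

```text
14.1 [ 0.3176 -0.2946 -0.1781]
False
[0.5831 0.01   0.1719] [-0.0821  0.3955  0.3942] 15.6333
[ 0.4875 -0.3122  0.2002] 18.8583
[275.9555 216.8882]
```

View pics/F2.png

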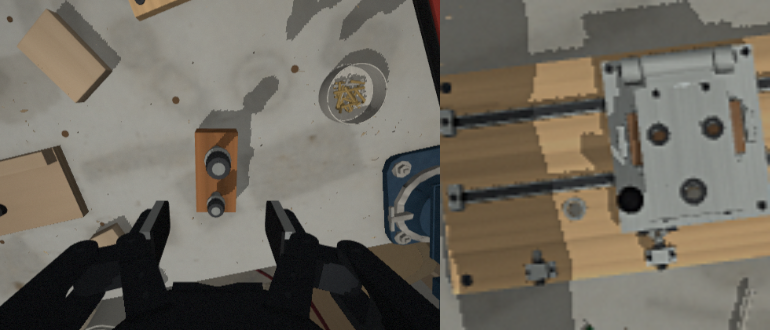

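Run:
```python
from meas import *
b,a=blob('F',276,217,115,220,12);print(b,a,plane(ld('F'),b,.116))
g=cv2.imread('pics/F.png',0);print(g[203:232:2,262:292:2])
b=(276,217)
# leaf hole: top view
t=cv2.imread('pics/top1.png',0);u0=(190+693/1-440-0,0)
u=(190+(693-440)*120/330,160+190*120/330);print(u,plane(cam('top'),u,.086))
```

```text
[277.8122 214.9116] 181 [ 0.4888 -0.3116  0.116 ]
[[ 84  26  28  24  50  54  55  55  52  53  52  52  47  30  30]
 [ 57  43  25  47  55  53  54  41  53  51  54  50  51  45  25]
 [ 18  28  51  52  51  53  56  85 108  91  55  53  53  51  48]
 [ 36  34  55  55  52  82 124 123 123 127 125  65  54  52  47]
 [ 23  51  57  53  66 124 122 124 124 125 121 122  57  52  50]
 [ 49  57  56  53 106 123 122 123 124 127 122 123  71  50  53]
 [ 39  61  54  55 119 122 121 123 124 127 124 123  97  53  51]
 [ 70  59  58  56 102 124 123 124 124 128 123 123  58  52  52]
 [ 87  52  59  56  70 125 123 124 124 127 124 123  54  53  53]
 [ 88  76  58  57  55  73 122 123 124 127 122  62  54  54  49]
 [ 88  84  70  60  59  58  66  78  89  69  52  53  53  54  55]
 [ 89  88  90  88  60  58  60  58  55  57  55  53  53  59  58]
 [ 89  87  90  92  85  77  61  58  56  56  53  53  57  58  62]
 [ 91  90  91  92  91  93  95  86  80  67  51  51  57  59  58]
 [ 89  88  93  91  92  91  95  90  54  54  52  52  54  56  60]]
(282.0, 229.0909090909091) [ 0.4859 -0.0039  0.086 ]
```

Run:
```python
from h import *
q=down(-.237+np.pi/2)
robot.movel([.488,-.312,.0885],attitude=q,v=.1);robot.command_gripper(0)
s=robot.state();print(s['grip_width'],s['grasp_force'],s['contact_force'],s['eef_pos'],s['time_s'])
robot.movel([.488,-.312,.215],v=.12)
robot.movel([.487,-.0012,.215],v=.2);robot.hold(.2);s=robot.state();print(s['grip_width'],s['contact_force'],s['eef_pos'],s['time_s'])
snap('G')
i=camrig.get_image('side')[:,:,::-1];u=proj(cam('side'),[.487,-.001,.1]).astype(int);j=camrig.get_image('top')[:,:,::-1];G=cv2.imread('pics/G.png')
w=proj(ld('G'),[.487,-.001,.13]).astype(int);print(u,w)
cv2.imwrite('pics/G2.png',np.hstack([cv2.resize(i[u[1]-50:u[1]+50,u[0]-50:u[0]+50],(400,400),interpolation=2),cv2.resize(G[160:360,180:380],(400,400))]))
```

```text
0.02230241493738403 58.48470211029053 [-1.8571 -0.2295  5.351 ] [ 0.488  -0.3121  0.089 ] 20.6
0.02240319839638015 [ 0.5934 -0.4369 -2.0759] [ 0.487  -0.0019  0.2149] 23.7083
[259 205] [276 214]
```

View pics/G2.png

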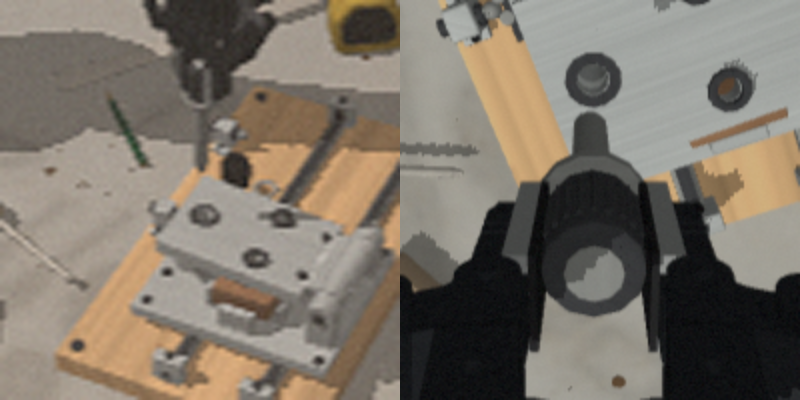

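Run:
```python
from meas import *
c=ld('G')
for uv,z in(((276.4,199.5),.0855),((276.4,199.5),.078),((274.8,219),.135),((277.3,296),.242)):print(uv,plane(c,uv,z))
print(proj(c,[.487,-.001,.0855]))
```

```text
(276.4, 199.5) [ 0.487  -0.0012  0.0855]
(276.4, 199.5) [ 0.4865 -0.0032  0.078 ]
(274.8, 219) [ 0.4854 -0.0025  0.135 ]
(277.3, 296) [ 0.4875 -0.0008  0.242 ]
[276.3761 199.3012]
```

Run:
```python
from h import *
def st(f):
    s=robot.state();print(f,s['eef_pos'],s['contact_force'],s['torque'],s['grip_width'],s['time_s'])
st(robot.movel([.4876,-.0007,.166],v=.1,max_force=12))
for z in(.145,.115,.098):
    f=robot.movel([.4874,-.0009,z],v=.05,max_force=15);st(f)
    if f: break
```

```text
False [ 0.4879 -0.0005  0.1663] [ 0.6037 -0.2029 -1.139 ] [ 0.0527 -0.0377  0.0027] 0.022838213465675706 24.5
False [ 0.4873 -0.0008  0.1448] [ 0.604   0.4937 -1.6831] [-0.0313  0.0425 -0.0154] 0.022449280016265782 25.0667
False [ 0.4874 -0.0008  0.115 ] [ 0.36    0.2964 -0.9868] [-0.0366 -0.0316 -0.0621] 0.02223783136774356 25.8167
False [ 0.4872 -0.0008  0.0977] [-0.235  -0.7606 -2.5068] [-0.0128  0.026  -0.0466] 0.022250779705701246 26.3083
```

Run:
```python
from h import *
def st(f):
    s=robot.state();print(f,s['eef_pos'],s['contact_force'],s['torque'],s['grip_width'],s['grasp_force'],s['time_s'])
for z in(.093,.0885,.086,.0845,.083):
    f=robot.movel([.4873,-.0008,z],v=.03,max_force=25);robot.hold(.3);st(f)
    if robot.state()['contact_force'][2]>28: break
```

```text
False [ 0.4873 -0.0008  0.0931] [ 0.068  -0.6807 -1.513 ] [-0.0117 -0.0393  0.0221] 0.022658050390903326 59.0328973531723 26.925
False [ 0.4876 -0.0008  0.0886] [ 0.5325 -0.0314  1.5758] [-0.0072 -0.2052  0.024 ] 0.0225316886531143 59.05359148979187 27.525
False [ 0.4875 -0.0008  0.0864] [-2.0761 -0.4287  8.1032] [-0.0678  0.1899 -0.0284] 0.02205568799330762 60.06096303462982 28.075
False [ 0.4875 -0.0009  0.0861] [-6.8133 -0.8893 23.8607] [-0.1537  1.341   0.0491] 0.022247167689816574 61.71043038368225 28.625
False [ 0.4872 -0.0009  0.0855] [-12.1392  -2.1404  38.3702] [-0.1774  2.6256  0.0441] 0.02192208955986863 63.37302088737488 29.175
```

Run:
```python
from h import *
snap('H');i=camrig.get_image('side')[:,:,::-1];G=cv2.imread('pics/H.png');u=[259,215]
cv2.imwrite('pics/H2.png',np.hstack([cv2.resize(i[u[1]-50:u[1]+50,u[0]-50:u[0]+50],(400,400),interpolation=2),cv2.resize(G[120:320,180:380],(400,400))]))
s=robot.state();print(s['contact_force'],s['eef_pos'],s['time_s'])
```

```text
[-11.4561  -1.8406  38.3797] [ 0.4872 -0.001   0.0856] 29.275
```

View pics/H2.png

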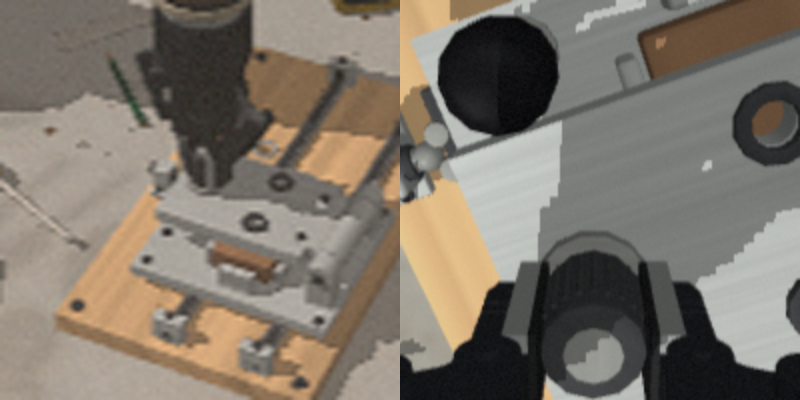

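```bash
python3 -c "
from cell import robot, camrig
print(robot.job_done())"
```

```text
the job is handed in; nothing more can be done
None
```

The job is handed in with no verdict returned: the sled is in the drilling detent, the leaf is shut on the blank, and the long pin is fully home and held down at about 38 N, though the force on the blank itself was not measured.

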